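# Unlock the sprung lock box and hold the key turned

### The arm

A 6-joint arm with a two-finger parallel gripper is mounted at the origin on a cart in front of the work surface, level with it; the furniture and walls round the work are solid. World frame = base frame: x ahead of the robot, y to its left, z up, the work surface at z = 0. Lengths are in m, angles in rad, forces in N, time in s.
With the tool pointing down it reaches from about 0.375 to 0.975 m from the base axis. Payload 3.8 kg.
Tool frame: the origin (TCP) lies at the very end of the fingers, on their centre line; the grasp point (between the pads) lies 19 mm behind it; z points along the fingers, y is the line along which they close (so a half turn about z gives the same grasp; the last joint's range is limited). The gripper opens to 85 mm and grips with 20 to 120 N. Pads are 22 mm wide; open, the fingers measure 114 mm over their backs; the gripper's body (76 mm by 85 mm) begins 54 mm behind the grasp point. The pads swing forward as they close: fully open they stand 13 mm farther back than shut.
Start: joints at [1.173, 0.264, 1.604, -0, 1.274, -0.037], TCP at [0.238, 0.632, 0.231] pointing down, gripper open.
Joint ranges: [-2.63, 2.63], [-0.94, 2.18], [0.31, 2.57], [-1.31, 4.45], [0, 2.66], [-2.55, 2.55]. Speed limits (rad/s): [2.57, 2.57, 3.14, 3.14, 3.14, 3.14].

### API

Orientations are given as a rotation vector (axis times angle).
In Python, from workcell import read_state, read_camera, calibration, finish_job gives the robot as it stands.
- The arm moves only by the tool step_arm, never from a script. Its argument "commands" is a list of rows, each an object of numbers: "fingers": the gripper's target within -1 to 1 (shut at 1, half-way at 0, fully open at -1); "dx", "dy", "dz": the shift along the tool's x, y, z in m; "roll": the turn about the tool's z in degrees. In form: [{"fingers": .., "dx": .., "dy": .., "dz": .., "roll": ..}, ...]. A call has 1 to 8 rows; each row is the pose to reach, as a shift and turn from the pose commanded when the call began, along the tool's axes at that moment; what a row does not reach only later rows make up. A row lasts 1/8 s, in which the tool goes at most 62.5 mm and 10.7 degrees, less where a joint would pass 70% of its speed; a pose out of reach is approached as far as the arm can. A call with a gripper value outside its range is refused whole. The fingers move at their own pace and stop on an object; "squeeze" is the grip in N (left out, the last holds). Time passes only in rows, so rows that repeat a pose let the fingers close. It gives the time, the measured TCP pose, the force, the opening and the grip force at its end, in the units of the state.
- read_state(): the state, without advancing time (a new reading comes with each control period).
- read_camera(name): name is "scene" or "side" or "wrist"; returns (picture, depth): 400x640x3 uint8, blue, green, red; 400x640 float32, m along the optical axis (not along the pixel's ray), 0 where there is no reading.
- calibration(name): a dict with "intrinsics" (3x3 intrinsics, pixels), "k1" (the pictures are not rectified: a ray, as slopes to the right and down, at radius r is drawn at 1 + k1 r^2 times it, then the intrinsics apply), "world_to_cam" (4x4, takes a point from world to camera coordinates). Camera axes: x right, y up, looking along -z (the intrinsics and any distortion apply to the point x, -y, -z); pixel columns grow to the right and rows downward; lengths in m; the calibration is good to about 2 mm. A picture is of the moment at which its call begins: read the wrist's pose just before it. calibration takes no time and is no camera call; for the wrist camera it gives the pose at the moment of the call.
- finish_job(): hands the job in; it is judged then, once.
The state is a dict: "time": time; "q": joint angles; "joint_vel": joint speeds; "joint_torque": joint torques, N m; "tool_pos": TCP position; "tcp_rot": TCP orientation; "wrist_force": force on the tool from outside, world axes, zero at the start; "torque": the same for the moment, N m; "width": opening from 0.0 (shut) to 1.0 (fully open); "grip_force": force on a finger pad.
Only numpy, scipy, OpenCV 4.12 (cv2) and the standard library are available. Lean on these libraries where they do the work, as an engineer would, in place of code of your own. Each camera call takes 0.05 s, during which the arm holds its last target. There are 200 camera calls.

### The job

Unlock the grey steel lock box for me: lift the spice jar off its lock and stand it upright on the worktop, then take the key from its wooden stand, push it fully home in the keyhole past the sticky pins and turn it a quarter turn clockwise, as far as it goes. The lock springs back when let go, so finish still gripping the key fully in and fully turned, so that I can lift the lid. Leave the other things on the worktop where they are.

Things in the scene. Friction and masses are not known exactly. Their poses are not given: they have to be found in the camera images.
- lockbox: grey painted steel lock box, fixed to the worktop, 150 (its x) x 200 (its y) x 62 mm high, with a folded carry handle (12 mm high) along the lid's far edge and a steel lock plate 64 x 52 mm on the lid. Origin: centre of the underside; z up.
- keyhole (a point): centre of the keyhole's mouth, at the top face of the lock plate, 64 mm above the worktop, 20 mm towards the box's -x from the middle of the lid. A vertical slot 17 mm long (along this point's x) and 8 mm wide (y) with 2 mm bevelled edges, z up, fixed in the 6 mm plate; below it the turning cylinder has a slot of 16 x 6.6 mm to 37 mm below the mouth.
- pins (a point): on the keyhole's axis, 18 mm below its mouth: two sticky sprung pins stand into the slot here from its long sides, met when the key's tip is 17 to 24 mm in. They give way to a steady downward push of about 4 to 12 N; twisting the key a few degrees to and fro helps.
- lock_turn (a joint): turn of the lock cylinder, rad: 0 locked, grows clockwise seen from above to a stop at 1.45; the blade has about 0.12 rad of play in it, so the stop is met when the key has turned a quarter. A spring drives it back to 0 with 0.05 (at 0) to 0.15 N m. The key cannot be turned until within about 4 mm of fully home, nor pulled out while turned.
- key: steel key, 50 g, 72 mm long, standing bow up in its stand. Origin: the blade's tip, on the key's axis; z up, x across its width, y its thickness. From the tip: blade 14 (x) x 5 mm (y), 0 to 20 mm, lowest 6 mm a wedge; neck 4.8 mm diameter to 30 mm; collar 20 mm diameter, 30 to 33 mm. Fully home the collar rests on the lock plate.
- bow (a point): middle of the key's flat bow, 56 mm above the key's tip: 32 mm wide (x), 8 mm thick (y), 32 mm high (40 to 72 mm from the tip), to be gripped across its thickness; below it down to the collar a stem 7.6 mm thick
- key_stand: fixed wooden block 64 x 64 x 36 mm, left or right of the box, with a slot 17 mm (x) by 8 mm (y) from top to bottom in which the key stands loosely; the key's collar rests on the block's top, its tip 6 mm above the worktop. Origin: centre of the underside; z up.
- jar: glass spice jar with a round red cap, 45 mm diameter, 106 mm high (cap 44.6 mm from 85 mm up, glass 42 mm), about 0.11 kg, standing upright on the lock plate over the keyhole. Origin: centre of the underside; z up.
- sardine_tin: bystander: flat tin 63 x 105 x 26 mm, on the side of the box where the key stand is not, about as far from the robot. Origin: centre of the underside.
- mug: bystander: big cream mug 102 x 112 x 107 mm, at the far left. Origin: underside.
- teaspoon: bystander: teaspoon 132 mm long, 11 mm high, lying left behind the box. Origin: underside.
- garlic: bystander: garlic bulb 53 x 52 x 52 mm, at the right end of the worktop, far back. Origin: underside.
- tape_roll: bystander: roll of tape 55 x 53 x 19 mm, at the far left. Origin: underside. The worktop is otherwise free: nothing ever stands to the right of the box behind the key stand or tin, 0.50 to 0.53 m ahead of the robot (x), 0.24 to 0.29 m to its right (-y).

How it is judged:
On the way, in this order (a step that is already met when the one before it is completed fails the run):
1. the jar stands upright on the worktop, let go (height (world z) of jar between -0.01 and 0.012 m and angle between jar's own z axis and vertical below 0.15 rad and contact force between the fingers and jar below 0.2 N and linear speed of jar below 0.03 m/s), for 0.2 s.
2. the key is fully home in the keyhole, the lock not yet turned (z of key in the frame of keyhole below -0.027 m and horizontal distance between key and keyhole below 0.005 m and angle between key's own z axis and vertical below 0.15 rad and value of joint lock_turn below 0.6 rad), for 0.05 s.
3. the lock is turned a quarter with the key (z of key in the frame of keyhole below -0.027 m and horizontal distance between key and keyhole below 0.005 m and angle between key's own z axis and vertical below 0.15 rad and value of joint lock_turn above 1.2 rad), for 0.2 s.
At the end, for the whole second after the job is handed in: The fingers grip the key (over 3 N), which is upright, fully home (tip at least 27 mm below the keyhole's mouth, within 5 mm of its axis), and hold the lock turned by more than 1.2 rad; the jar stands upright and at rest on the worktop, let go (all of step 1 and all of step 3 and velocity of joint lock_turn below 0.2 rad/s and contact force between the fingers and key above 3 N); the arm keeps its last pose, push and grip.
It fails at once if the sardine tin is moved by more than 3 cm (distance of sardine_tin from where it was at the start of the episode above 0.03 m).
It fails at once if the mug is moved by more than 3 cm (distance of mug from where it was at the start of the episode above 0.03 m).
It fails at once if the teaspoon is moved by more than 3 cm (distance of teaspoon from where it was at the start of the episode above 0.03 m).
It fails at once if the garlic is moved by more than 3 cm (distance of garlic from where it was at the start of the episode above 0.03 m).
It fails at once if the tape roll is moved by more than 3 cm (distance of tape_roll from where it was at the start of the episode above 0.03 m).
It also fails if it takes over 64 s, if anything falls off the work surface, if the arm or the gripper's body presses on something with over 40 N, if the wrist force passes 120 N, or if a joint passes its speed limit or range.

## Working session

There is one attempt and no reset: what is moved stays moved. The work goes in short steps, Python scripts to look and compute and a tool call to move; the robot and the scene stay as the last step left them, time stands still between calls to the robot, and variables do not carry over. Pictures are saved under pics/ and viewed, at most 10 in all, crops included, and the job is handed in when it is done.

Besides the shell and the picture viewer there is one more tool, called after "Emit:" by a JSON object that holds its "name" and its "arguments", one argument or row to a line. step_arm: Moves the arm, as the interface text tells. Its arguments: {"type":"object","properties":{"commands":{"type":"array","items":{"type":"object","properties":{"fingers":{"type":"number"},"dx":{"type":"number"},"dy":{"type":"number"},"dz":{"type":"number"},"roll":{"type":"number"}}}},"squeeze":{"type":"number"}},"required":["commands"]}

```bash
mkdir -p pics; ls; cat > h.py <<'E'
import numpy as np, cv2
from workcell import *
from scipy.spatial.transform import Rotation as R
def pts(c, uv):
    """undistorted slopes of pixels"""
    K=np.array(c["intrinsics"],float); k=c["k1"]
    uv=np.atleast_2d(np.array(uv,float))
    d=np.c_[(uv[:,0]-K[0,2])/K[0,0],(uv[:,1]-K[1,2])/K[1,1]]
    s=d.copy()
    for _ in range(20): s=d/(1+k*(s**2).sum(1,keepdims=True))
    return s
def ray(c,uv):
    s=pts(c,uv); W=np.linalg.inv(np.array(c["world_to_cam"]))
    D=np.c_[s[:,0],-s[:,1],-np.ones(len(s))]@W[:3,:3].T
    return W[:3,3],D
def plane(c,uv,z):
    o,D=ray(c,uv); return o+D*((z-o[2])/D[:,2])[:,None]
def atdepth(c,uv,d):
    o,D=ray(c,uv); return o+D*np.atleast_1d(d)[:,None]
E
python3 - <<'E'
from h import *
s=read_state(); print(s['tool_pos'],s['tcp_rot'],s['width'],s['time'])
for n in ("scene","side"):
    im,d=read_camera(n); cv2.imwrite(f"pics/{n}0.png",im); np.save(f"{n}0.npy",d)
    c=calibration(n); print(n,c['k1'],np.array(c['intrinsics']).round(1).tolist(),np.linalg.inv(c['world_to_cam'])[:3,3].round(3))
E
```

```text
pics
[0.23801139 0.63085796 0.22993922] [-0.56363338 -3.09011032  0.00346131] 1.0019373504319413 0.0
scene -0.005797036126434684 [[436.6, 0.0, 322.7], [0.0, 436.6, 210.0], [0.0, 0.0, 1.0]] [-0.321  1.127  0.957]
side -0.008690597188651233 [[378.4, 0.0, 323.8], [0.0, 378.4, 195.6], [0.0, 0.0, 1.0]] [ 0.407 -0.835  0.662]
```

View pics/scene0.png

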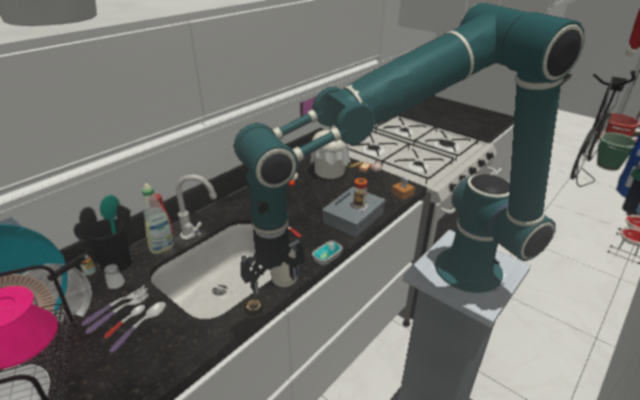

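View pics/side0.png

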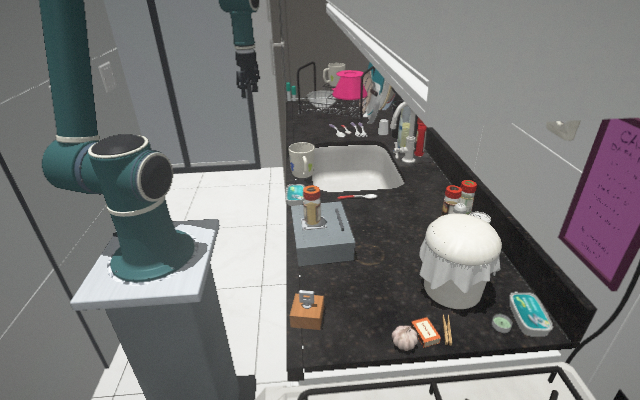

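The side view shows the jar (312,205) on the box (323,235). The key stand is to the right of the box, with the key at (307,298). The tin is at (295,192) and a big cloth-covered pot at (460,260). Next I'll get coarse positions.

```bash
python3 - <<'E'
from h import *
c=calibration("side"); d=np.load("side0.npy"); im=cv2.imread("pics/side0.png")
for n,p in dict(cap=(312,188),glass=(313,210),lid=(330,240),bow=(307,296),stand=(298,308),pot=(460,240),potbase=(455,290),garlic=(404,338),tin=(293,192)).items():
    print(n,d[p[1],p[0]],atdepth(c,[p],d[p[1],p[0]])[0].round(3))
b,g,r=[im[...,i].astype(int) for i in range(3)]
m=np.zeros(b.shape,bool); m[175:210,295:335]=((r>110)&(g<80)&(b<80))[175:210,295:335]
ys,xs=np.where(m); P=atdepth(c,np.c_[xs,ys],d[m]); print(len(P),np.percentile(P,[2,50,98],axis=0).round(3))
# lid corners by depth: points with z 0.055..0.07 near box
ys,xs=np.mgrid[180:340,270:370]; xs=xs.ravel();ys=ys.ravel();dd=d[ys,xs];k=dd>0
P=atdepth(c,np.c_[xs,ys][k],dd[k])
for lo,hi,n,yr in((.056,.068,'lid',(-.2,.3)),(.03,.042,'stand',(-.5,-.1))):
    q=P[(P[:,2]>lo)&(P[:,2]<hi)&(P[:,1]>yr[0])&(P[:,1]<yr[1])]
    print(n,len(q),cv2.minAreaRect((q[:,:2]*1000).astype(np.float32)))
E
```

```text
cap 0.98091024 [0.44  0.014 0.17 ]
glass 0.9870375 [ 0.439 -0.011  0.118]
lid 0.9706969 [ 0.478 -0.068  0.06 ]
bow 0.8415576 [ 0.41  -0.23   0.035]
stand 0.81230825 [ 0.389 -0.263  0.035]
pot 0.77341026 [ 0.728 -0.247  0.178]
potbase 0.8151357 [ 0.729 -0.27   0.06 ]
garlic 0.7422107 [ 0.594 -0.36   0.035]
tin 1.2571006 [0.385 0.251 0.021]
54 [[ 0.418 -0.012  0.149]
 [ 0.428 -0.008  0.161]
 [ 0.451  0.     0.168]]
lid 2000 ((458.09954833984375, 11.889945983886719), (149.7242431640625, 205.4822540283203), 3.475407838821411)
stand 597 ((407.24798583984375, -257.07623291015625), (67.29607391357422, 64.54903411865234), 77.97471618652344)
```

```bash
cat >> h.py <<'E'
def goto(p,yaw=None):
    """deltas in tool axes to world TCP p, tool-x heading yaw (deg)"""
    s=read_state(); M=R.from_rotvec(s['tcp_rot']).as_matrix()
    d=M.T@(np.array(p)-s['tool_pos']); y=np.degrees(np.arctan2(M[1,0],M[0,0]))
    r=None if yaw is None else -((yaw-y+180)%360-180)
    print('t',round(s['time'],2),'pos',np.round(s['tool_pos'],4),'yaw',round(y,2),'tilt',np.degrees(np.arccos(-M[2,2])).round(2),'F',np.round(s['wrist_force'],1),'w',round(s['width'],3),'g',round(s['grip_force'],1))
    print('dx dy dz',d.round(4),'roll',None if r is None else round(r,2))
E
python3 -c "
from h import *
goto([.44,.01,.30],180)"
```

```text
t 0.1 pos [0.238  0.6309 0.2301] yaw 159.33 tilt 0.12 F [ 0.2 -0.1 -0.1] w 1.0 g 0.0
dx dy dz [-0.4082 -0.5098 -0.0689] roll -20.67
```

Emit:
{"name": "step_arm", "arguments": {
  "commands": [
    {"fingers": -1, "dx": -0.035, "dy": -0.04, "dz": -0.035, "roll": -2},
    {"fingers": -1, "dx": -0.07, "dy": -0.09, "dz": -0.07, "roll": -4},
    {"fingers": -1, "dx": -0.11, "dy": -0.135, "dz": -0.07, "roll": -7},
    {"fingers": -1, "dx": -0.145, "dy": -0.18, "dz": -0.07, "roll": -10},
    {"fingers": -1, "dx": -0.18, "dy": -0.225, "dz": -0.07, "roll": -14},
    {"fingers": -1, "dx": -0.215, "dy": -0.27, "dz": -0.07, "roll": -18},
    {"fingers": -1, "dx": -0.25, "dy": -0.315, "dz": -0.07, "roll": -20.7},
    {"fingers": -1, "dx": -0.285, "dy": -0.36, "dz": -0.07, "roll": -20.7}
  ]
}}

```text
time: 1.1
tool_pos: [0.3778, 0.1923, 0.301]
tcp_rot: [-0.002, 3.142, -0.0]
wrist_force: [1.2, 0.1, 0.2]
width: 1.0
grip_force: 0.0
```

```bash
python3 -c "
from h import *
goto([.44,.01,.30],180)"
```

```text
t 1.1 pos [0.3778 0.1923 0.301 ] yaw -179.92 tilt 0.01 F [1.2 0.1 0.2] w 1.0 g 0.0
dx dy dz [-0.062  -0.1823  0.001 ] roll 0.08
```

Emit:
{"name": "step_arm", "arguments": {
  "commands": [
    {"dx": -0.015, "dy": -0.045},
    {"dx": -0.03, "dy": -0.09},
    {"dx": -0.045, "dy": -0.135},
    {"dx": -0.06, "dy": -0.18},
    {"dx": -0.06, "dy": -0.18},
    {"dx": -0.06, "dy": -0.18}
  ]
}}

```text
invalid input
```

```bash
python3 - <<'E'
from h import *
goto([.44,.01,.30],180)
c=calibration("wrist"); im,d=read_camera("wrist"); cv2.imwrite("pics/w1.png",im); np.save("w1.npy",d)
print(np.linalg.inv(c['world_to_cam']).round(3))
b,g,r=[im[...,i].astype(int) for i in range(3)]
m=((r>100)&(g<90)&(b<90)).astype(np.uint8)
n,l,st,ce=cv2.connectedComponentsWithStats(m)
for i in range(1,n):
    if st[i,4]>300: print(st[i],ce[i])
E
```

```text
t 1.1 pos [0.3778 0.1923 0.301 ] yaw -179.92 tilt 0.01 F [1.2 0.1 0.2] w 1.0 g 0.0
dx dy dz [-0.062  -0.1823  0.001 ] roll 0.08
[[-0.001 -0.951 -0.31   0.298]
 [ 1.    -0.001  0.     0.192]
 [-0.    -0.31   0.951  0.442]
 [ 0.     0.     0.     1.   ]]
[ 90 221  41  45 308] [112.88961039 233.5974026 ]
[338 259  12  39 339] [343.40117994 276.67551622]
```

View pics/w1.png

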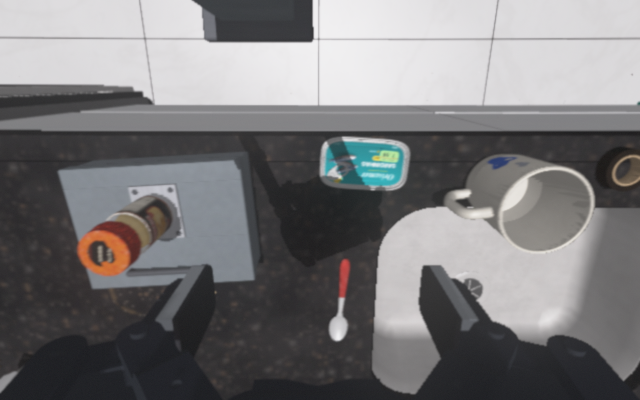

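The wrist view shows the jar cap at (110,248), the lock plate around (157,210), the tin at (365,165) and the teaspoon at (342,300). I'll repeat the move with all the fields filled in.

Emit:
{"name": "step_arm", "arguments": {
  "commands": [
    {"fingers": -1, "dx": -0.015, "dy": -0.045, "dz": 0, "roll": 0},
    {"fingers": -1, "dx": -0.03, "dy": -0.09, "dz": 0, "roll": 0},
    {"fingers": -1, "dx": -0.045, "dy": -0.135, "dz": 0, "roll": 0},
    {"fingers": -1, "dx": -0.06, "dy": -0.18, "dz": 0, "roll": 0},
    {"fingers": -1, "dx": -0.06, "dy": -0.18, "dz": 0, "roll": 0},
    {"fingers": -1, "dx": -0.06, "dy": -0.18, "dz": 0, "roll": 0}
  ]
}}

```text
time: 1.9
tool_pos: [0.4376, 0.0145, 0.3009]
tcp_rot: [-0.001, -3.141, -0.001]
wrist_force: [1.1, 0.2, 0.1]
width: 1.0
grip_force: 0.0
```

```bash
python3 - <<'E'
from h import *
goto([.44,.01,.30],180)
c=calibration("wrist"); im,d=read_camera("wrist"); cv2.imwrite("pics/w2.png",im); np.save("w2.npy",d)
ys,xs=np.mgrid[0:400,0:640]; xs=xs.ravel();ys=ys.ravel();dd=d.ravel();k=dd>0
P=atdepth(c,np.c_[xs,ys][k],dd[k]); near=(abs(P[:,0]-.44)<.12)&(abs(P[:,1]-.01)<.14)
q=P[near&(P[:,2]>.162)&(P[:,2]<.178)]; print('cap',len(q),cv2.minEnclosingCircle((q[:,:2]*1000).astype(np.float32)),q[:,2].mean())
q=P[near&(P[:,2]>.055)&(P[:,2]<.068)]; print('lid',len(q),cv2.minAreaRect((q[:,:2]*1000).astype(np.float32)),np.median(q[:,2]))
E
```

```text
t 1.9 pos [0.4376 0.0145 0.3009] yaw 179.98 tilt 0.07 F [1.1 0.2 0.1] w 1.0 g 0.0
dx dy dz [-0.0024 -0.0045  0.0009] roll -0.02
cap 2279 ((436.00177001953125, 11.122836112976074), 22.00846290588379) 0.16882968715420388
lid 20078 ((458.2850341796875, 11.984634399414062), (150.33778381347656, 200.19711303710938), 3.3993053436279297) 0.06076012805762021
```

View pics/w2.png

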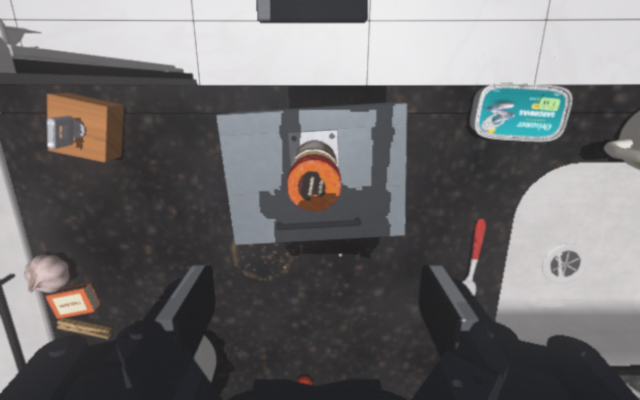

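The cap, lid and stand are all visible. Jar at (0.436, 0.011), keyhole about (0.438, 0.011). I'll go down to the jar and grip it.

Emit:
{"name": "step_arm", "arguments": {
  "commands": [
    {"fingers": -1, "dx": 0.0015, "dy": -0.0035, "dz": 0.03, "roll": 0},
    {"fingers": -1, "dx": 0.0015, "dy": -0.0035, "dz": 0.08, "roll": 0},
    {"fingers": -1, "dx": 0.0015, "dy": -0.0035, "dz": 0.13, "roll": 0},
    {"fingers": -1, "dx": 0.0015, "dy": -0.0035, "dz": 0.165, "roll": 0},
    {"fingers": -1, "dx": 0.0015, "dy": -0.0035, "dz": 0.183, "roll": 0},
    {"fingers": -1, "dx": 0.0015, "dy": -0.0035, "dz": 0.183, "roll": 0},
    {"fingers": -1, "dx": 0.0015, "dy": -0.0035, "dz": 0.183, "roll": 0}
  ]
}}

```text
time: 2.82
tool_pos: [0.4371, 0.0115, 0.1192]
tcp_rot: [-0.003, 3.14, 0.0]
wrist_force: [-0.4, -0.4, 0.1]
width: 0.995
grip_force: 0.0
```

Emit:
{"name": "step_arm", "arguments": {
  "commands": [
    {"fingers": 0.2, "dx": 0, "dy": 0, "dz": 0, "roll": 0},
    {"fingers": 0.4, "dx": 0, "dy": 0, "dz": 0, "roll": 0},
    {"fingers": 0.6, "dx": 0, "dy": 0, "dz": 0, "roll": 0},
    {"fingers": 0.6, "dx": 0, "dy": 0, "dz": 0, "roll": 0},
    {"fingers": 0.6, "dx": 0, "dy": 0, "dz": 0, "roll": 0},
    {"fingers": 0.6, "dx": 0, "dy": 0, "dz": 0, "roll": 0}
  ],
  "squeeze": 25
}}

```text
time: 3.58
tool_pos: [0.4372, 0.0107, 0.1191]
tcp_rot: [-0.0, 3.14, 0.0]
wrist_force: [-1.7, 1.5, 5.8]
width: 0.508
grip_force: 25.2
```

Emit:
{"name": "step_arm", "arguments": {
  "commands": [
    {"fingers": 0.6, "dx": 0, "dy": 0, "dz": -0.02, "roll": 0},
    {"fingers": 0.6, "dx": 0, "dy": 0, "dz": -0.05, "roll": 0},
    {"fingers": 0.6, "dx": -0.01, "dy": -0.03, "dz": -0.06, "roll": 0},
    {"fingers": 0.6, "dx": -0.022, "dy": -0.08, "dz": -0.06, "roll": 0},
    {"fingers": 0.6, "dx": -0.036, "dy": -0.13, "dz": -0.06, "roll": 0},
    {"fingers": 0.6, "dx": -0.05, "dy": -0.18, "dz": -0.06, "roll": 0},
    {"fingers": 0.6, "dx": -0.064, "dy": -0.23, "dz": -0.06, "roll": 0},
    {"fingers": 0.6, "dx": -0.074, "dy": -0.265, "dz": -0.06, "roll": 0}
  ]
}}

```text
time: 4.58
tool_pos: [0.5103, -0.2566, 0.1773]
tcp_rot: [-0.002, -3.14, -0.0]
wrist_force: [0.4, 0.7, -1.1]
width: 0.511
grip_force: 25.8
```

Emit:
{"name": "step_arm", "arguments": {
  "commands": [
    {"fingers": 0.6, "dx": -0.004, "dy": -0.01, "dz": 0.02, "roll": 0},
    {"fingers": 0.6, "dx": -0.004, "dy": -0.01, "dz": 0.05, "roll": 0},
    {"fingers": 0.6, "dx": -0.004, "dy": -0.01, "dz": 0.08, "roll": 0},
    {"fingers": 0.6, "dx": -0.004, "dy": -0.01, "dz": 0.1, "roll": 0},
    {"fingers": 0.6, "dx": -0.004, "dy": -0.01, "dz": 0.112, "roll": 0},
    {"fingers": 0.6, "dx": -0.004, "dy": -0.01, "dz": 0.116, "roll": 0},
    {"fingers": 0.6, "dx": -0.004, "dy": -0.01, "dz": 0.116, "roll": 0},
    {"fingers": 0.6, "dx": -0.004, "dy": -0.01, "dz": 0.116, "roll": 0}
  ]
}}

```text
time: 5.58
tool_pos: [0.5155, -0.2648, 0.0635]
tcp_rot: [-0.001, 3.14, -0.002]
wrist_force: [0.4, -0.3, -0.7]
width: 0.51
grip_force: 25.8
```

```bash
python3 - <<'E'
from h import *
goto([.515,-.265,.0555],180)
im,d=read_camera("side"); cv2.imwrite("pics/s1.png",cv2.resize(im[150:370,240:560],None,fx=2.2,fy=2.2))
E
```

```text
t 5.58 pos [ 0.5155 -0.2648  0.0635] yaw -179.97 tilt 0.13 F [ 0.4 -0.3 -0.7] w 0.51 g 25.8
dx dy dz [ 0.0005 -0.0002  0.008 ] roll 0.03
```

View pics/s1.png

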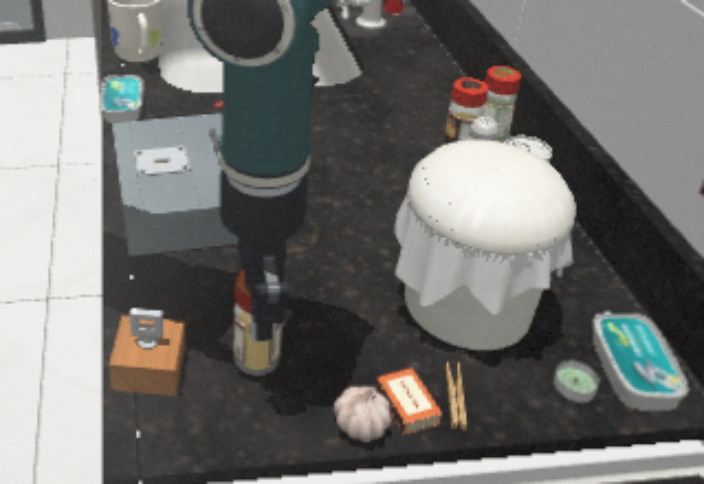

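The jar is held upright, a few mm above the worktop beside the stand. The bare lock plate and the key bow can both be seen. I'll set it down slowly.

Emit:
{"name": "step_arm", "arguments": {
  "commands": [
    {"fingers": 0.6, "dx": 0, "dy": 0, "dz": 0.003, "roll": 0},
    {"fingers": 0.6, "dx": 0, "dy": 0, "dz": 0.006, "roll": 0},
    {"fingers": 0.6, "dx": 0, "dy": 0, "dz": 0.007, "roll": 0},
    {"fingers": 0.6, "dx": 0, "dy": 0, "dz": 0.007, "roll": 0}
  ]
}}

```text
time: 6.12
tool_pos: [0.5146, -0.2643, 0.0553]
tcp_rot: [0.001, -3.142, -0.0]
wrist_force: [-0.2, 0.0, -0.0]
width: 0.514
grip_force: 25.8
```

Emit:
{"name": "step_arm", "arguments": {
  "commands": [
    {"fingers": 0.6, "dx": 0, "dy": 0, "dz": 0.001, "roll": 0},
    {"fingers": 0.6, "dx": 0, "dy": 0, "dz": 0.002, "roll": 0},
    {"fingers": 0.6, "dx": 0, "dy": 0, "dz": 0.002, "roll": 0}
  ]
}}

```text
time: 6.5
tool_pos: [0.5151, -0.2643, 0.0551]
tcp_rot: [-0.001, 3.141, 0.0]
wrist_force: [-3.0, 3.3, 9.8]
width: 0.509
grip_force: 26.5
```

Contact. I'll release gently and rise.

Emit:
{"name": "step_arm", "arguments": {
  "commands": [
    {"fingers": 0.6, "dx": 0, "dy": 0, "dz": -0.001, "roll": 0},
    {"fingers": -0.2, "dx": 0, "dy": 0, "dz": -0.001, "roll": 0},
    {"fingers": -0.6, "dx": 0, "dy": 0, "dz": -0.001, "roll": 0},
    {"fingers": -1, "dx": 0, "dy": 0, "dz": -0.001, "roll": 0},
    {"fingers": -1, "dx": 0, "dy": 0, "dz": -0.001, "roll": 0},
    {"fingers": -1, "dx": 0, "dy": 0, "dz": -0.02, "roll": 0},
    {"fingers": -1, "dx": 0, "dy": 0, "dz": -0.06, "roll": 0},
    {"fingers": -1, "dx": 0, "dy": 0, "dz": -0.11, "roll": 0}
  ]
}}

```text
time: 7.5
tool_pos: [0.514, -0.264, 0.1646]
tcp_rot: [0.001, -3.14, -0.001]
wrist_force: [0.6, -0.5, 0.6]
width: 1.0
grip_force: 0.0
```

```bash
python3 - <<'E'
from h import *
goto([.407,-.257,.20],168)
E
```

```text
t 7.5 pos [ 0.514  -0.264   0.1646] yaw -179.97 tilt 0.09 F [ 0.6 -0.5  0.6] w 1.0 g 0.0
dx dy dz [ 0.107   0.0071 -0.0353] roll 12.03
```

Emit:
{"name": "step_arm", "arguments": {
  "commands": [
    {"fingers": -1, "dx": 0, "dy": 0, "dz": -0.04, "roll": 0},
    {"fingers": -1, "dx": 0.04, "dy": 0.002, "dz": -0.055, "roll": 5},
    {"fingers": -1, "dx": 0.08, "dy": 0.005, "dz": -0.055, "roll": 12},
    {"fingers": -1, "dx": 0.105, "dy": 0.007, "dz": -0.055, "roll": 12},
    {"fingers": -1, "dx": 0.105, "dy": 0.007, "dz": -0.055, "roll": 12},
    {"fingers": -1, "dx": 0.105, "dy": 0.007, "dz": -0.055, "roll": 12}
  ]
}}

```text
time: 8.25
tool_pos: [0.4105, -0.2578, 0.2194]
tcp_rot: [0.328, 3.122, -0.001]
wrist_force: [0.2, 0.5, 0.2]
width: 0.997
grip_force: 0.0
```

```bash
python3 - <<'E'
from h import *
goto([.407,-.257,.20],168)
c=calibration("wrist"); im,d=read_camera("wrist"); cv2.imwrite("pics/w3.png",im); np.save("w3.npy",d)
ys,xs=np.mgrid[0:400,0:640]; xs=xs.ravel();ys=ys.ravel();dd=d.ravel();k=dd>0
P=atdepth(c,np.c_[xs,ys][k],dd[k]); near=(abs(P[:,0]-.407)<.05)&(abs(P[:,1]+.257)<.05)
for lo,hi in ((.028,.046),(.068,.09),(.074,.09)):
    q=P[near&(P[:,2]>lo)&(P[:,2]<hi)]; print(len(q),cv2.minAreaRect((q[:,:2]*1000).astype(np.float32)),np.median(q,axis=0).round(4))
q=P[(abs(P[:,0]-.515)<.04)&(abs(P[:,1]+.265)<.04)&(P[:,2]>.095)];print('jar',len(q), q.mean(0) if len(q) else 0)
E
```

```text
t 8.25 pos [ 0.4105 -0.2578  0.2194] yaw 168.02 tilt 0.14 F [0.2 0.5 0.2] w 0.997 g 0.0
dx dy dz [0.0036 0.     0.0194] roll 0.02
4216 ((407.16217041015625, -256.93438720703125), (64.05130767822266, 64.51482391357422), 77.62983703613281) [ 0.4039 -0.2547  0.0348]
340 ((406.7065734863281, -256.4303894042969), (7.431153297424316, 31.65110206604004), 77.88691711425781) [ 0.4053 -0.2566  0.0764]
325 ((406.6087646484375, -256.8211364746094), (6.729982852935791, 30.738113403320312), 78.18052673339844) [ 0.406  -0.2567  0.0764]
jar 2057 [ 0.5102849  -0.26387464  0.10409548]
```

View pics/w3.png

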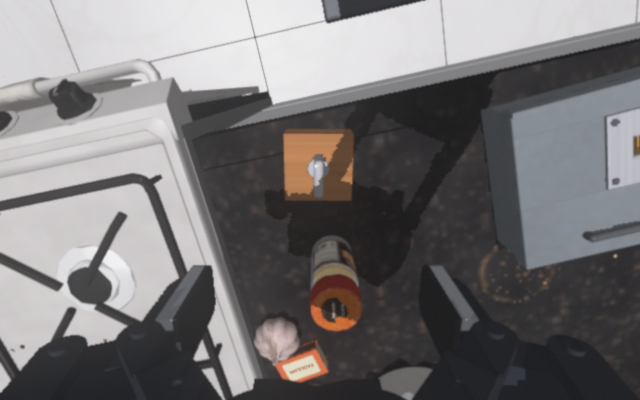

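The jar stands upright in the free area (335,305). The key's bow is centred at (0.4067, -0.2567), at a yaw of -12°. I'll partly close the fingers, then go down over the bow.

Emit:
{"name": "step_arm", "arguments": {
  "commands": [
    {"fingers": 0.3, "dx": 0.0035, "dy": -0.0005, "dz": 0.03, "roll": 0},
    {"fingers": 0.3, "dx": 0.0035, "dy": -0.0005, "dz": 0.06, "roll": 0},
    {"fingers": 0.3, "dx": 0.0035, "dy": -0.0005, "dz": 0.1, "roll": 0},
    {"fingers": 0.3, "dx": 0.0035, "dy": -0.0005, "dz": 0.14, "roll": 0},
    {"fingers": 0.3, "dx": 0.0035, "dy": -0.0005, "dz": 0.16, "roll": 0},
    {"fingers": 0.3, "dx": 0.0035, "dy": -0.0005, "dz": 0.17, "roll": 0},
    {"fingers": 0.3, "dx": 0.0035, "dy": -0.0005, "dz": 0.17, "roll": 0},
    {"fingers": 0.3, "dx": 0.0035, "dy": -0.0005, "dz": 0.17, "roll": 0}
  ]
}}

```text
time: 9.3
tool_pos: [0.4072, -0.2578, 0.0494]
tcp_rot: [0.327, 3.123, -0.002]
wrist_force: [0.3, -0.6, -0.5]
width: 0.351
grip_force: 0.0
```

```bash
python3 - <<'E'
from h import *
goto([.4067,-.2567,.045],168)
E
```

```text
t 9.3 pos [ 0.4072 -0.2578  0.0494] yaw 168.04 tilt 0.12 F [ 0.3 -0.6 -0.5] w 0.351 g 0.0
dx dy dz [0.0007 0.001  0.0044] roll 0.04
```

Emit:
{"name": "step_arm", "arguments": {
  "commands": [
    {"fingers": 0.3, "dx": 0.0005, "dy": 0.001, "dz": 0.004, "roll": 0},
    {"fingers": 0.3, "dx": 0.0005, "dy": 0.001, "dz": 0.004, "roll": 0},
    {"fingers": 0.6, "dx": 0.0005, "dy": 0.001, "dz": 0.004, "roll": 0},
    {"fingers": 1, "dx": 0.0005, "dy": 0.001, "dz": 0.004, "roll": 0},
    {"fingers": 1, "dx": 0.0005, "dy": 0.001, "dz": 0.004, "roll": 0},
    {"fingers": 1, "dx": 0.0005, "dy": 0.001, "dz": 0.004, "roll": 0},
    {"fingers": 1, "dx": 0.0005, "dy": 0.001, "dz": 0.004, "roll": 0}
  ],
  "squeeze": 50
}}

```text
time: 10.18
tool_pos: [0.406, -0.2562, 0.0446]
tcp_rot: [0.328, 3.124, -0.0]
wrist_force: [-0.9, 0.8, 4.1]
width: 0.086
grip_force: 50.4
```

```bash
python3 - <<'E'
from h import *
goto([.4067,-.2567,.045],168)
E
```

```text
t 10.18 pos [ 0.406  -0.2562  0.0446] yaw 168.03 tilt 0.03 F [-0.9  0.8  4.1] w 0.086 g 50.4
dx dy dz [-0.0008 -0.0003 -0.0004] roll 0.03
```

Emit:
{"name": "step_arm", "arguments": {
  "commands": [
    {"fingers": 1, "dx": 0, "dy": 0, "dz": -0.01, "roll": 0},
    {"fingers": 1, "dx": 0, "dy": 0, "dz": -0.03, "roll": 0},
    {"fingers": 1, "dx": 0, "dy": 0, "dz": -0.06, "roll": 0},
    {"fingers": 1, "dx": 0, "dy": 0, "dz": -0.1, "roll": 0},
    {"fingers": 1, "dx": 0, "dy": 0, "dz": -0.13, "roll": 0},
    {"fingers": 1, "dx": 0, "dy": 0, "dz": -0.13, "roll": 0}
  ]
}}

```text
time: 10.92
tool_pos: [0.4076, -0.2573, 0.1775]
tcp_rot: [0.327, 3.119, -0.005]
wrist_force: [-0.6, -0.1, -1.5]
width: 0.088
grip_force: 49.9
```

```bash
python3 - <<'E'
from h import *
goto([.4383,.0108,.15],183.4)
E
```

```text
t 10.93 pos [ 0.4076 -0.2573  0.1775] yaw 168.03 tilt 0.36 F [-0.6 -0.1 -1.5] w 0.088 g 49.9
dx dy dz [0.0257 0.2687 0.0267] roll -15.37
```

Emit:
{"name": "step_arm", "arguments": {
  "commands": [
    {"fingers": 1, "dx": 0.003, "dy": 0.03, "dz": 0, "roll": -2},
    {"fingers": 1, "dx": 0.008, "dy": 0.08, "dz": 0, "roll": -5},
    {"fingers": 1, "dx": 0.013, "dy": 0.13, "dz": 0.005, "roll": -9},
    {"fingers": 1, "dx": 0.018, "dy": 0.18, "dz": 0.01, "roll": -12},
    {"fingers": 1, "dx": 0.022, "dy": 0.23, "dz": 0.015, "roll": -15.4},
    {"fingers": 1, "dx": 0.0255, "dy": 0.2685, "dz": 0.02, "roll": -15.4},
    {"fingers": 1, "dx": 0.0255, "dy": 0.2685, "dz": 0.02, "roll": -15.4},
    {"fingers": 1, "dx": 0.0255, "dy": 0.2685, "dz": 0.02, "roll": -15.4}
  ]
}}

```text
time: 11.92
tool_pos: [0.4356, 0.0117, 0.1532]
tcp_rot: [0.095, -3.138, 0.001]
wrist_force: [1.3, -0.4, -1.3]
width: 0.085
grip_force: 49.9
```

```bash
python3 - <<'E'
from h import *
goto([.4383,.0108,.15],183.4)
c=calibration("wrist"); im,d=read_camera("wrist"); cv2.imwrite("pics/w4full.png",im); np.save("w4.npy",d)
import json; json.dump({k:np.array(v).tolist() for k,v in c.items()},open("c4.json","w"))
cv2.imwrite("pics/w4.png",cv2.resize(im[130:400,160:500],None,fx=2.2,fy=2.2,interpolation=cv2.INTER_CUBIC))
E
```

```text
t 11.93 pos [0.4356 0.0117 0.1532] yaw -176.53 tilt 0.12 F [ 1.3 -0.4 -1.3] w 0.085 g 49.9
dx dy dz [-0.0026 -0.001   0.0032] roll 0.07
```

View pics/w4.png

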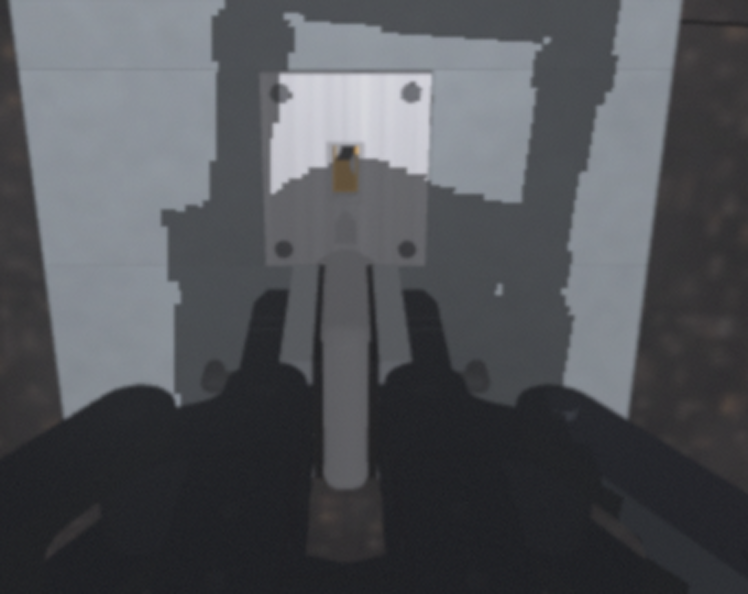

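The slot is in the middle of the lock plate at crop (346,167), and the gripped key is below it. I'll project the expected key points to check the grip, and measure the slot and plate.

```bash
cat >> h.py <<'E'
def proj(c,P):
    K=np.array(c["intrinsics"]); T=np.array(c["world_to_cam"]); p=np.atleast_2d(P)@T[:3,:3].T+T[:3,3]
    s=np.c_[p[:,0]/-p[:,2],-p[:,1]/-p[:,2]]; s=s*(1+c["k1"]*(s**2).sum(1,keepdims=True))
    return s*[K[0,0],K[1,1]]+[K[0,2],K[1,2]]
E
python3 - <<'E'
from h import *
import json; c=json.load(open("c4.json")); im=cv2.imread("pics/w4full.png"); d=np.load("w4.npy")
crop=lambda uv:((uv-[160,130])*2.2).round(0)
t=np.array([.4356,.0117,.1532-.0386]); ax=np.array([np.cos(np.radians(3.4)),np.sin(np.radians(3.4)),0])
for n,o in dict(bowtop_near=ax*-.016+[0,0,.072],bowtop_far=ax*.016+[0,0,.072],bowbot_near=ax*-.016+[0,0,.04],collar_near=ax*-.01+[0,0,.033],tip=[0,0,0],tip_near=ax*-.007,tip_far=ax*.007).items(): print(n,crop(proj(c,t+np.array(o))))
print('kh',crop(proj(c,[.4383,.0108,.064])))
hsv=cv2.cvtColor(im,cv2.COLOR_BGR2HSV)
w=im[190:225,300:335].astype(int)
m=((w.max(2)-w.min(2)>35)|(w.max(2)<70)).astype(np.uint8)
n,l,st,ce=cv2.connectedComponentsWithStats(m)
for i in range(1,n):
    if st[i,4]>15:
        x,y,ww,hh,a=st[i]; print('slot',x+300,y+190,ww,hh,a, plane(c,[[300+x-.5+ww/2,190+y-.5+hh/2],[300+x-.5+ww/2,190+y-.5],[300+x-.5+ww/2,190+y-.5+hh]],.064).round(4).tolist())
# depth profile down the key column and points on it
for v in range(200,355,8):
    u=317; print(v,u,crop(np.array([u,v])),d[v,u].round(4),atdepth(c,[[u,v]],d[v,u])[0].round(4))
# lock plate from the depth: rect of bright/flat region
for uv in ([276,162],[356,162]): pass
pl=np.array([[265,72],[432,72],[427,265],[265,265]])/2.2+[160,130]
print('plate corners',plane(c,pl,.064).round(4).tolist())
E
```

```text
bowtop_near [[349. 325.]]
bowtop_far [[349. 493.]]
bowbot_near [[348. 240.]]
collar_near [[348. 253.]]
tip [[348. 232.]]
tip_near [[348. 206.]]
tip_far [[348. 258.]]
kh [[344. 174.]]
slot 314 197 6 6 26 [[0.4313, 0.0105, 0.064], [0.4292, 0.0104, 0.064], [0.4335, 0.0107, 0.064]]
slot 312 204 10 12 83 [[0.4386, 0.011, 0.064], [0.4342, 0.0107, 0.064], [0.443, 0.0112, 0.064]]
200 317 [345. 154.] 0.3113 [ 0.453   0.0122 -0.001 ]
208 317 [345. 172.] 0.2709 [0.4462 0.0118 0.0393]
216 317 [345. 189.] 0.2557 [0.4466 0.0118 0.0554]
224 317 [345. 207.] 0.249 [0.4496 0.012  0.0633]
232 317 [345. 224.] 0.1847 [0.4293 0.0107 0.1244]
240 317 [345. 242.] 0.1754 [0.4294 0.0107 0.1342]
248 317 [345. 260.] 0.1464 [0.4204 0.0102 0.1617]
256 317 [345. 277.] 0.1411 [0.4211 0.0102 0.1675]
264 317 [345. 295.] 0.1347 [0.421  0.0102 0.1742]
272 317 [345. 312.] 0.1294 [0.4212 0.0102 0.1799]
280 317 [345. 330.] 0.1255 [0.4219 0.0103 0.1842]
288 317 [345. 348.] 0.1248 [0.4242 0.0104 0.1857]
296 317 [345. 365.] 0.1265 [0.4278 0.0106 0.185 ]
304 317 [345. 383.] 0.1269 [0.4307 0.0108 0.1856]
312 317 [345. 400.] 0.1276 [0.4339 0.011  0.1859]
320 317 [345. 418.] 0.1284 [0.4371 0.0112 0.1861]
328 317 [345. 436.] 0.13 [0.4409 0.0114 0.1856]
336 317 [345. 453.] 0.132 [0.445  0.0117 0.1849]
344 317 [345. 471.] 0.1322 [0.448  0.0119 0.1856]
352 317 [345. 488.] 0.3623 [ 0.6157  0.022  -0.0018]
plate corners [[0.4073, -0.0148, 0.064], [0.4043, 0.0353, 0.064], [0.468, 0.0397, 0.064], [0.4712, -0.0129, 0.064]]
```

The key is held straight. Relative to the slot, the blade is about 1.5 mm short in x and aligned in y. I'll correct that and go down into the mouth.

Emit:
{"name": "step_arm", "arguments": {
  "commands": [
    {"fingers": 1, "dx": -0.0015, "dy": 0, "dz": 0.01, "roll": 0},
    {"fingers": 1, "dx": -0.0015, "dy": 0, "dz": 0.025, "roll": 0},
    {"fingers": 1, "dx": -0.0015, "dy": 0, "dz": 0.038, "roll": 0},
    {"fingers": 1, "dx": -0.0015, "dy": 0, "dz": 0.046, "roll": 0},
    {"fingers": 1, "dx": -0.0015, "dy": 0, "dz": 0.05, "roll": 0},
    {"fingers": 1, "dx": -0.0015, "dy": 0, "dz": 0.054, "roll": 0},
    {"fingers": 1, "dx": -0.0015, "dy": 0, "dz": 0.058, "roll": 0},
    {"fingers": 1, "dx": -0.0015, "dy": 0, "dz": 0.058, "roll": 0}
  ]
}}

```text
time: 12.98
tool_pos: [0.4379, 0.012, 0.0961]
tcp_rot: [0.094, -3.14, 0.0]
wrist_force: [0.3, 0.3, -1.5]
width: 0.085
grip_force: 49.9
```

```bash
python3 - <<'E'
from h import *
goto([.4367,.0115,.073],183.4)
E
```

```text
t 12.97 pos [0.4379 0.012  0.0961] yaw -176.57 tilt 0.01 F [ 0.3  0.3 -1.5] w 0.085 g 49.9
dx dy dz [ 0.0012 -0.0004  0.0231] roll 0.03
```

In by 7 mm with no contact force. On down to the pins.

Emit:
{"name": "step_arm", "arguments": {
  "commands": [
    {"fingers": 1, "dx": 0, "dy": 0, "dz": 0.004, "roll": 0},
    {"fingers": 1, "dx": 0, "dy": 0, "dz": 0.008, "roll": 0},
    {"fingers": 1, "dx": 0, "dy": 0, "dz": 0.01, "roll": 0},
    {"fingers": 1, "dx": 0, "dy": 0, "dz": 0.012, "roll": 0},
    {"fingers": 1, "dx": 0, "dy": 0, "dz": 0.012, "roll": 0}
  ]
}}

```text
time: 13.6
tool_pos: [0.4379, 0.012, 0.0841]
tcp_rot: [0.094, -3.14, -0.0]
wrist_force: [-0.2, 1.1, -0.2]
width: 0.085
grip_force: 50.0
```

Emit:
{"name": "step_arm", "arguments": {
  "commands": [
    {"fingers": 1, "dx": 0, "dy": 0, "dz": 0.0015, "roll": 2},
    {"fingers": 1, "dx": 0, "dy": 0, "dz": 0.003, "roll": -2},
    {"fingers": 1, "dx": 0, "dy": 0, "dz": 0.004, "roll": 2},
    {"fingers": 1, "dx": 0, "dy": 0, "dz": 0.005, "roll": -2},
    {"fingers": 1, "dx": 0, "dy": 0, "dz": 0.006, "roll": 2},
    {"fingers": 1, "dx": 0, "dy": 0, "dz": 0.006, "roll": 0}
  ]
}}

```text
time: 14.35
tool_pos: [0.4382, 0.0118, 0.0794]
tcp_rot: [0.092, -3.14, 0.001]
wrist_force: [-3.1, -1.1, 7.0]
width: 0.083
grip_force: 51.1
```

Emit:
{"name": "step_arm", "arguments": {
  "commands": [
    {"fingers": 1, "dx": 0, "dy": 0, "dz": 0.0005, "roll": 3},
    {"fingers": 1, "dx": 0, "dy": 0, "dz": 0.001, "roll": -3},
    {"fingers": 1, "dx": 0, "dy": 0, "dz": 0.001, "roll": 3},
    {"fingers": 1, "dx": 0, "dy": 0, "dz": 0.0015, "roll": -3},
    {"fingers": 1, "dx": 0, "dy": 0, "dz": 0.0015, "roll": 0}
  ]
}}

```text
time: 14.98
tool_pos: [0.438, 0.0118, 0.0772]
tcp_rot: [0.091, -3.14, 0.0]
wrist_force: [-0.6, -0.4, 2.0]
width: 0.082
grip_force: 50.4
```

```bash
python3 - <<'E'
from h import *
goto([.4367,.0115,.073],183.4)
E
```

```text
t 14.97 pos [0.438  0.0118 0.0772] yaw -176.68 tilt 0.02 F [-0.6 -0.4  2. ] w 0.082 g 50.4
dx dy dz [ 0.0013 -0.0002  0.0042] roll -0.08
```

Pins passed. Down to the collar.

Emit:
{"name": "step_arm", "arguments": {
  "commands": [
    {"fingers": 1, "dx": 0, "dy": 0, "dz": 0.0015, "roll": 0},
    {"fingers": 1, "dx": 0, "dy": 0, "dz": 0.003, "roll": 0},
    {"fingers": 1, "dx": 0, "dy": 0, "dz": 0.004, "roll": 0},
    {"fingers": 1, "dx": 0, "dy": 0, "dz": 0.0045, "roll": 0},
    {"fingers": 1, "dx": 0, "dy": 0, "dz": 0.0045, "roll": 0}
  ]
}}

```text
time: 15.6
tool_pos: [0.4381, 0.0119, 0.0729]
tcp_rot: [0.093, -3.14, 0.0]
wrist_force: [-2.5, -0.9, 4.9]
width: 0.087
grip_force: 51.1
```

Emit:
{"name": "step_arm", "arguments": {
  "commands": [
    {"fingers": 1, "dx": 0, "dy": 0, "dz": 0.001, "roll": 0},
    {"fingers": 1, "dx": 0, "dy": 0, "dz": 0.001, "roll": 0},
    {"fingers": 1, "dx": 0, "dy": 0, "dz": 0.001, "roll": 0}
  ],
  "squeeze": 70
}}

```text
time: 15.98
tool_pos: [0.4381, 0.0118, 0.0726]
tcp_rot: [0.094, -3.14, 0.0]
wrist_force: [-6.1, -0.1, 11.2]
width: 0.084
grip_force: 71.8
```

Seated on the collar: 11 N at an unchanged depth. Now the clockwise turn.

Emit:
{"name": "step_arm", "arguments": {
  "commands": [
    {"fingers": 1, "dx": 0, "dy": 0, "dz": -0.0003, "roll": 5},
    {"fingers": 1, "dx": 0, "dy": 0, "dz": -0.0003, "roll": 12},
    {"fingers": 1, "dx": -0.0002, "dy": 0, "dz": -0.0003, "roll": 19},
    {"fingers": 1, "dx": -0.0003, "dy": 0, "dz": -0.0003, "roll": 26},
    {"fingers": 1, "dx": -0.0004, "dy": 0, "dz": -0.0003, "roll": 33},
    {"fingers": 1, "dx": -0.0005, "dy": 0, "dz": -0.0003, "roll": 40},
    {"fingers": 1, "dx": -0.0005, "dy": 0, "dz": -0.0003, "roll": 45},
    {"fingers": 1, "dx": -0.0005, "dy": 0, "dz": -0.0003, "roll": 45}
  ]
}}

```text
time: 16.98
tool_pos: [0.4384, 0.0124, 0.0726]
tcp_rot: [-1.116, -2.936, -0.001]
wrist_force: [-4.7, 0.7, 9.9]
width: 0.082
grip_force: 71.3
```

```bash
python3 - <<'E'
from h import *
goto([.4386,.0120,.0726],93.4); print(read_state()['torque'])
E
```

```text
t 16.98 pos [0.4384 0.0124 0.0726] yaw 138.37 tilt 0.06 F [-4.7  0.7  9.9] w 0.082 g 71.3
dx dy dz [-0.0004 -0.0002 -0.    ] roll 44.97
[0.27771954 0.93768129 0.04168345]
```

Emit:
{"name": "step_arm", "arguments": {
  "commands": [
    {"fingers": 1, "dx": 0, "dy": 0, "dz": 0, "roll": 7},
    {"fingers": 1, "dx": 0, "dy": 0, "dz": 0, "roll": 14},
    {"fingers": 1, "dx": 0, "dy": 0, "dz": 0, "roll": 21},
    {"fingers": 1, "dx": 0, "dy": 0, "dz": 0, "roll": 28},
    {"fingers": 1, "dx": 0, "dy": 0, "dz": 0, "roll": 35},
    {"fingers": 1, "dx": 0, "dy": 0, "dz": 0, "roll": 41},
    {"fingers": 1, "dx": 0, "dy": 0, "dz": 0, "roll": 44},
    {"fingers": 1, "dx": 0, "dy": 0, "dz": 0, "roll": 44}
  ]
}}

```text
time: 17.98
tool_pos: [0.4389, 0.0126, 0.0726]
tcp_rot: [-2.135, -2.305, -0.002]
wrist_force: [-2.7, 2.3, 7.6]
width: 0.084
grip_force: 70.9
```

```bash
python3 - <<'E'
from h import *
goto([.4386,.0120,.0726],93.4); print(read_state()['torque'])
E
```

```text
t 17.98 pos [0.4389 0.0126 0.0726] yaw 94.39 tilt 0.07 F [-2.7  2.3  7.6] w 0.084 g 70.9
dx dy dz [-0.0006 -0.0004 -0.    ] roll 0.99
[0.39800924 0.64862059 0.13500896]
```

Emit:
{"name": "step_arm", "arguments": {
  "commands": [
    {"fingers": 1, "dx": 0, "dy": 0, "dz": 0, "roll": 1.5},
    {"fingers": 1, "dx": 0, "dy": 0, "dz": 0, "roll": 3},
    {"fingers": 1, "dx": 0, "dy": 0, "dz": 0, "roll": 3},
    {"fingers": 1, "dx": 0, "dy": 0, "dz": 0, "roll": 3}
  ]
}}

```text
time: 18.48
tool_pos: [0.439, 0.0126, 0.0726]
tcp_rot: [-2.194, -2.248, -0.002]
wrist_force: [-2.7, 2.3, 8.5]
width: 0.082
grip_force: 70.9
```

```bash
python3 - <<'E'
from h import *
goto([.4386,.0120,.0726],93.4); print(read_state()['torque'])
c=calibration("wrist"); im,d=read_camera("wrist"); cv2.imwrite("pics/w5.png",im)
ys,xs=np.mgrid[230:400,280:360]; xs=xs.ravel();ys=ys.ravel();dd=d[ys,xs];k=dd>0
P=atdepth(c,np.c_[xs,ys][k],dd[k]); q=P[(P[:,2]>.099)&(P[:,2]<.112)&(np.hypot(P[:,0]-.439,P[:,1]-.012)<.02)]
print(len(q),cv2.minAreaRect((q[:,:2]*1000).astype(np.float32)),np.median(q[:,2]))
s,ds=read_camera("side"); cv2.imwrite("pics/s2.png",cv2.resize(s[150:370,240:560],None,fx=2.2,fy=2.2))
E
```

```text
t 18.48 pos [0.439  0.0126 0.0726] yaw 91.41 tilt 0.07 F [-2.7  2.3  8.5] w 0.082 g 70.9
dx dy dz [-0.0006 -0.0004 -0.    ] roll -1.99
[0.45552957 0.66807331 0.11756231]
2948 ((442.1240234375, 13.391144752502441), (27.557546615600586, 32.439701080322266), 24.123680114746094) 0.10472088363215556
```

View pics/w5.png

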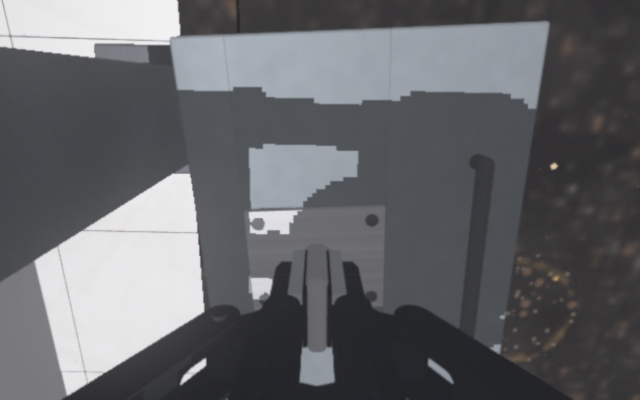

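View pics/s2.png

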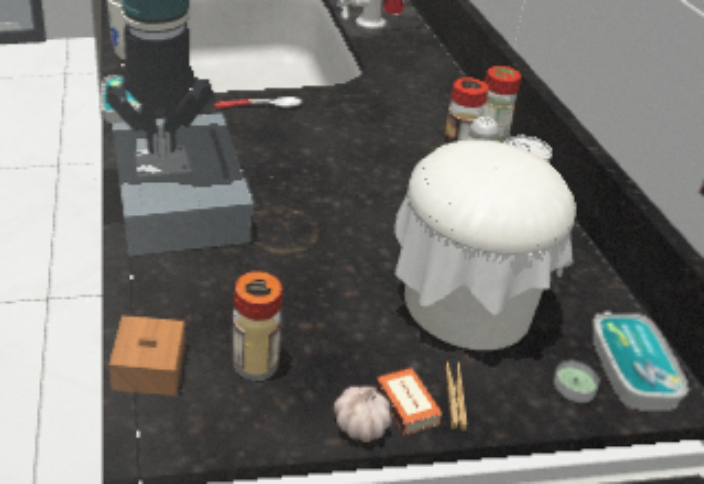

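The wrist view shows the bow still aligned with the fingers, at column 317. The side view shows the stand empty and the jar upright at (258,325). I'll feel for the stop with a few more degrees.

Emit:
{"name": "step_arm", "arguments": {
  "commands": [
    {"fingers": 1, "dx": 0, "dy": 0, "dz": 0, "roll": 1.5},
    {"fingers": 1, "dx": 0, "dy": 0, "dz": 0, "roll": 3},
    {"fingers": 1, "dx": 0, "dy": 0, "dz": 0, "roll": 3},
    {"fingers": 1, "dx": 0, "dy": 0, "dz": 0, "roll": 3}
  ]
}}

```text
time: 19.08
tool_pos: [0.439, 0.0126, 0.0726]
tcp_rot: [-2.252, -2.191, -0.002]
wrist_force: [-1.9, 2.6, 8.0]
width: 0.084
grip_force: 70.9
```

```bash
python3 - <<'E'
from h import *
goto([.4386,.0120,.0726],93.4); print(read_state()['torque'],read_state()['q'])
E
```

```text
t 19.07 pos [0.439  0.0126 0.0726] yaw 88.43 tilt 0.07 F [-1.9  2.6  8. ] w 0.084 g 70.9
dx dy dz [-0.0006 -0.0004 -0.    ] roll -4.97
[0.44541938 0.52689473 0.19518161] [-2.87935576e-02 -2.33668199e-02  2.24327521e+00  1.33334630e-03
  9.20975878e-01 -2.14083288e-03]
```

The wrist torque is 0.195 N m, above the spring's maximum of 0.15, so the stop has been met. The tool has turned 95°, the key is at home depth under an 8 N push, and the grip is 71 N. Handing in.

```bash
python3 -c "
from workcell import *
print(finish_job())"
```

```text
the job is handed in; nothing more can be done
None
```

The job is handed in at about 19 s of the 64 s: the jar stands upright on the worktop, and the key is gripped fully home and turned clockwise to the stop, going by force and torque readings since the hand-in returned no verdict.

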